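# Pack a blood tube and screw down the canister lid

## Task

Pack the blood tube for transport: take it out of the small stand, put it in the open canister, and screw the lid on. Set the lid level on the neck, turn it backward (anticlockwise from above) until it drops into the thread, then turn it forward until it is fully home against its stop, without disturbing the other things on the table.

Things in the scene. Friction and masses are not known exactly. Their poses are not given: they have to be found in the camera images.
- canister: White round specimen canister bolted to the table by a square 96 mm steel foot: it cannot move or turn. Body 66 mm across, neck 48 mm across outside (57 mm over its thread), mouth bore 41 mm. Origin: centre of the underside, on the table; z up, on its axis. Its x and y axes say nothing of where the thread begins.
- mouth (a point): Centre of the canister's mouth, level with the rim, 126 mm above its underside. The neck has four equal, steep right-hand thread starts 90 degrees apart (36 mm per turn). Where they begin is unknown and must be felt. Between them are gaps 13 degrees wider than the lid's lugs; by chance the lugs fall in at once. A lid set on the posts first falls 4 mm off them onto the ridges: not yet the thread.
- neck_foot (a point): On the canister's axis, 96 mm above its underside, under the thread. Each thread ridge ends at a stop post standing 5 mm above it. A lid whose lugs lie on the ridges jams high when turned clockwise; turned anticlockwise, up to 80 degrees, it climbs up to 6 mm, falls about 10 mm into the gaps and stops. From there 60 to 75 degrees clockwise bring it home, sinking 6 to 7 mm.
- inner_floor (a point): Centre of the canister's inner floor, 24 mm above its underside. The inside is wider below the neck, so the tube may lean.
- lid: Grey screw lid, 66 mm across, with ribbed skirt and a straight wing on top; 65 mm tall, 56 to 98 g, upright on the table at the start. Origin: centre of the skirt's lower edge, z up. Wing along the lid's x axis: 60 mm long, 12 mm thick, z = 40 to 64.5 mm.
- lid_wing (a point): Point to grip on the lid: on its axis, 62 mm above the lid's origin, 2.5 mm below the top of the wing. Tips 19 mm below this point just clear the lid's top.
- lid_lugs (a point): On the lid's axis, 5 mm above its origin, level with the four lugs inside the skirt: 90 degrees apart, 6 mm long, 4.5 mm high, 1.3 mm clear of the bare neck. Inside, the lid is 60 mm wide and hollow to 36 mm above its origin. Lid's origin above the canister's underside: 114 to 121 mm with the lugs on top of thread or posts, 110 to 112 mm dropped in, 105 (with play up to 106) mm fully home.
- stand: Small aluminium tube stand, fixed to the table: block 46 x 150 x 42 mm on a base 58 x 162 x 6 mm, with four bores 14.5 mm wide in a row along its y axis at y = -54, -18, +18 and +54 mm, 34 mm deep. Origin: centre of the underside. Only the bore at y = -54 mm holds a tube; the rest are empty.
- tube: Capped blood tube, 112 mm long, standing upright in the stand: glass 13 mm across, cap 17.6 mm across over the upper 27 mm, 14 g. Origin: centre of the lower end; z up along the tube. At the start its lower end is 8 mm above the table, so it must be lifted 34 mm to leave the stand.
- tube_top (a point): Centre of the top of the tube's cap, 112 mm from its lower end. Standing in the canister it ends about 10 mm above the rim.
- tube_bottom (a point): Centre of the tube's lower end.
- alcohol_bottle: Bystander: tall trigger spray bottle, 181 mm tall, 61 x 76 mm. Origin: centre of the underside.
- saline_bottle: Bystander: small capped bottle, 84 mm tall, 47 mm across, close beside the lid. Origin: centre of the underside.
- needle_box: Bystander: carton 59 x 113 mm, 67 mm tall. Origin: centre of the underside.
- strip_box: Bystander: upright carton 49 x 63 mm, 92 mm tall, beside the tube stand. Origin: centre of the underside.
- gauze_pack: Bystander: flat soft-looking packet 71 x 129 mm, 18 mm high. Origin: centre of the underside.
Not all that is in view belongs to the job. What is shaped like the lid but orange or purple is not meant.

How it is judged:
On the way, in this order (a step that is already met when the one before it is completed fails the run):
1. the blood tube stands in the canister (z of tube_bottom in the frame of canister between 0.015 and 0.034 m and horizontal distance between each of tube_top, tube_bottom and canister below 0.03 m), for 0.2 s.
2. the lid sits level on the neck and has dropped into the thread (z of lid in the frame of canister between 0.095 and 0.1125 m and horizontal distance between lid and canister below 0.004 m and angle between lid's own z axis and vertical below 0.08 rad), for 0.1 s.
At the end, for the whole second after the job is handed in: The tube stands in the canister, its lower end within 10 mm of the inner floor; the lid is screwed home: its origin at most 106.6 mm above the canister's underside (105 to 106 mm against the stop), centred within 4 mm, level within 0.08 rad; both at rest (all of step 1 and z of lid in the frame of canister between 0.095 and 0.1066 m and horizontal distance between lid and canister below 0.004 m and angle between lid's own z axis and vertical below 0.08 rad and linear speed of lid below 0.01 m/s and linear speed of tube below 0.02 m/s); the robot touches nothing.
It fails at once if a bystander is pushed more than 25 mm or knocked over (distance of any of alcohol_bottle, saline_bottle, needle_box, strip_box, gauze_pack from where it was at the start of the episode above 0.025 m or angle between any of alcohol_bottle, saline_bottle, needle_box, strip_box, gauze_pack's own z axis and vertical above 0.35 rad).
It fails at once if the tube is tipped over (angle between tube's own z axis and vertical above 0.7 rad).
It fails at once if the lid is tipped over (angle between lid's own z axis and vertical above 0.9 rad).
It also fails if it takes over 72 s, if anything falls off the work surface, if the arm or the gripper's body presses on something with over 40 N, if the wrist force passes 120 N, or if a joint passes its speed limit or range.

## Robot

A 6-joint arm with a two-finger parallel gripper is mounted at the origin on a cart in front of the work surface, level with it; the furniture and walls round the work are solid. World frame = base frame: x ahead of the robot, y to its left, z up, the work surface at z = 0. Lengths are in m, angles in rad, forces in N, time in s.
With the tool pointing down it reaches from about 0.325 to 0.9 m from the base axis. Payload 3.5 kg.
Tool frame: the origin (TCP) lies on the centre line of the jaws, within the pads' length; the fingertips stand 14 mm ahead of it and the grasp point (between the pads) lies 5 mm behind it (env.finger_overhang is the distance from the TCP to the fingertips, in m); z points along the fingers, y is the line along which they close (so a half turn about z gives the same grasp; the last joint's range is limited). The gripper opens to 85 mm and grips with 20 to 120 N. Pads are 22 mm wide; open, the fingers measure 114 mm over their backs; the gripper's body (76 mm by 85 mm) begins 54 mm behind the grasp point. The pads swing forward as they close: fully open they stand 13 mm farther back than shut.
Start: joints at [1.105, 0.276, -0.026, 1.268, 0, 1.467], TCP at [0.222, 0.584, 0.245] pointing down, gripper open.
Joint ranges: [-3.12, 3.12], [-0.85, 1.88], [-1.08, 1.24], [-1.95, 2.15], [-1.57, 1.53], [-3.14, 3.14]. Speed limits (rad/s): [2.57, 2.57, 3.14, 3.14, 3.14, 3.14].

## Interface

Orientations are given as a unit quaternion [w, x, y, z].
In Python, from cell import readout, vision, order, env gives the robot as it stands.
- The arm moves only by the tool arm_command, never from a script. Its argument "plan" is a list of rows, each a list of 7 numbers: the turn, a rotation vector about the tool's x, y, z in units of 5 degrees (1.0 is 5 degrees), then the shift along the tool's x, y, z in units of 25 mm (1.0 is 25 mm), then the closure, from -1 (fully open) to 1 (shut). A call has 1 to 20 rows; each row shifts and turns the commanded pose from where the row before left it, along the tool's axes as they then stand; what a row does not reach is not made up. A row lasts 1/12 s, in which the tool goes at most 41.7 mm and 7.16 degrees, less where a joint would pass 70% of its speed; a pose out of reach is approached as far as the arm can. A call is refused whole if a number of a shift passes 1 or a number of a turn 1, either way. A call with a gripper value outside its range is refused whole. The fingers move at their own pace and stop on an object; "force" is the grip in N (left out, the last holds). Time passes only in rows, so rows that do not move let the fingers close. It gives the time, the measured TCP pose, the force, the opening and the grip force at its end, in the units of the state.
- readout.get_state(): the state, without advancing time (a new reading comes with each control period).
- vision.get_image(name): name is "side" or "top" or "wrist"; returns a dict with "img" (400x640x3 uint8, blue, green, red), "mtx" (3x3 intrinsics, pixels), "rvec" (rotation vector, rad) and "tvec" (3), from world to camera coordinates, as OpenCV has them; the wrist camera has in their place "tool_from_camera" (4x4, takes a point from camera to tool coordinates, whose origin is the TCP and whose axes are the flange's). Camera axes: x right, y down, z forward; pixel columns grow to the right and rows downward; lengths in m; the calibration is good to about 2 mm. The wrist camera is an equidistant fisheye: a pixel r from the principal point sees the ray r / f radians off the axis. A picture is of the moment at which its call begins: read the wrist's pose just before it. There is no depth.
- order.close_job(): hands the job in; it is judged then, once.
The state is a dict: "t": time; "joint_positions": joint angles; "joint_vel": joint speeds; "effort": joint torques, N m; "ee_pos": TCP position; "eef_rot": TCP orientation; "contact_force": force on the tool from outside, world axes, zero at the start; "ft_torque": the same for the moment, N m; "finger_gap": finger opening in m; "grasp_force": force on a finger pad.
Only numpy, scipy, OpenCV 4.12 (cv2) and the standard library are available. Lean on these libraries where they do the work, as an engineer would, in place of code of your own. Each camera call takes 0.05 s, during which the arm holds its last target. There are 200 camera calls.

## Working session

There is one attempt and no reset: what is moved stays moved. The work goes in short steps, Python scripts to look and compute and a tool call to move; the robot and the scene stay as the last step left them, time stands still between calls to the robot, and variables do not carry over. Pictures are saved under pics/ and viewed, at most 10 in all, crops included, and the job is handed in when it is done.

Besides the shell and the picture viewer there is one more tool, called after "Emit:" in YAML: its name, and indented under it one key for each argument. arm_command: Moves the arm, as the interface text tells. Its arguments: {"type":"object","properties":{"plan":{"type":"array","items":{"type":"array","items":{"type":"number"}}},"force":{"type":"number"}},"required":["plan"]}

```bash
ls; mkdir -p pics; python3 - <<'E'
from cell import readout, vision, order, env
import cv2,numpy as np
s=readout.get_state()
for k,v in s.items(): print(k,np.round(v,4))
for n in ["side","top","wrist"]:
    d=vision.get_image(n); cv2.imwrite(f"pics/{n}0.png",d["img"])
    print(n,{k:np.round(v,4).tolist() for k,v in d.items() if k!="img"})
    np.savez(f"pics/{n}0.npz",**d)
E
```

```text
pics
t 0.0
joint_positions [ 1.1046  0.2772 -0.0279  1.268   0.      1.4674]
joint_vel [0.0011 0.0002 0.0003 0.0008 0.0006 0.001 ]
effort [ 9.00000e-04 -4.45506e+01  2.95203e+01  1.62000e-02 -0.00000e+00
  0.00000e+00]
ee_pos [0.2214 0.5836 0.2441]
eef_rot [-3.000e-04  1.804e-01  9.836e-01 -1.100e-03]
contact_force [-1.1586 -0.707   0.0979]
ft_torque [ 0.0247 -0.0659  0.0332]
grasp_force 0.0
finger_gap 0.0854
side {'mtx': [[449.3614, 0.0, 318.659], [0.0, 449.3614, 198.5773], [0.0, 0.0, 1.0]], 'rvec': [2.2358, 0.0156, 0.0172], 'tvec': [-0.563, 0.0622, 1.2713]}
top {'mtx': [[374.7766, 0.0, 323.6743], [0.0, 374.7766, 195.8016], [0.0, 0.0, 1.0]], 'rvec': [2.1519, -2.0488, 0.2218], 'tvec': [-0.0276, 0.5404, 1.1599]}
wrist {'mtx': [[309.7069, 0.0, 317.8582], [0.0, 309.7069, 201.0995], [0.0, 0.0, 1.0]], 'tool_from_camera': [[-0.0009, -0.9597, -0.2811, 0.0725], [1.0, -0.001, 0.0003, -0.0001], [-0.0006, -0.2811, 0.9597, -0.1286], [0.0, 0.0, 0.0, 1.0]]}
```

View pics/side0.png

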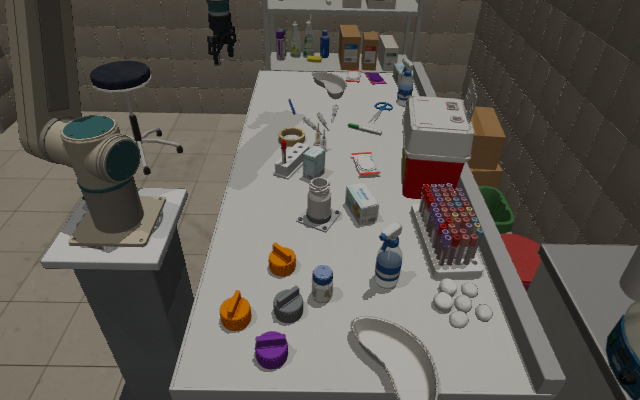

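View pics/top0.png

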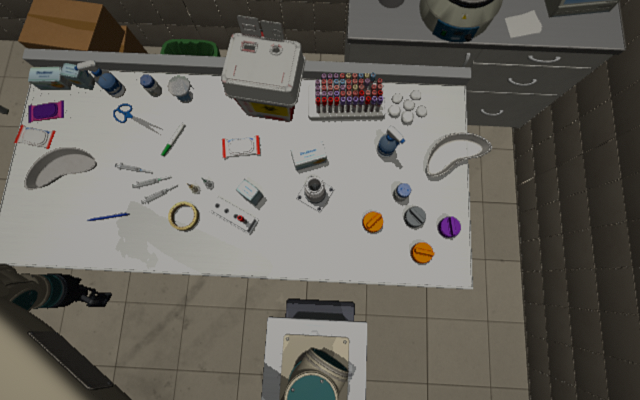

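Side view: the canister is at (319,205), the red-capped tube at (283,145) in the stand, the grey lid at (288,304) and the saline bottle at (322,283). Top view: the canister is at (316,187), the tube at about (240,218), the lid at (415,216) and saline at (403,191).

Lid candidates in the side view are orange (282,260), orange (236,312), purple (271,349) and grey (288,304). The grey one matches the description. I'll confirm it in an enlarged crop.

```bash
cat > h.py <<'E'
import cv2,numpy as np
def load(n): return dict(np.load(f"pics/{n}.npz"))
def ray(d,uv):
    R=cv2.Rodrigues(d["rvec"])[0]; c=-R.T@d["tvec"].ravel()
    v=R.T@np.linalg.inv(d["mtx"])@np.array([uv[0],uv[1],1.]); return c,v/np.linalg.norm(v)
def plane(d,uv,z):
    c,v=ray(d,uv); return c+v*(z-c[2])/v[2]
def tri(d1,u1,d2,u2):
    c1,v1=ray(d1,u1); c2,v2=ray(d2,u2)
    t=np.linalg.lstsq(np.c_[v1,-v2],c2-c1,rcond=None)[0]
    p,q=c1+t[0]*v1,c2+t[1]*v2; return (p+q)/2,np.linalg.norm(p-q)
def proj(d,P): return cv2.projectPoints(np.float64(P).reshape(-1,3),d["rvec"],d["tvec"],d["mtx"],None)[0].reshape(-1,2)
E
python3 - <<'E'
from h import *
s=load("side0")["img"];t=load("top0")["img"]
c=lambda im,x,y,w,h,k:cv2.resize(im[y:y+h,x:x+w],(w*k,h*k),interpolation=cv2.INTER_CUBIC)
a=np.hstack([c(s,250,250,100,70,4),c(t,370,170,100,70,4)])
b=np.hstack([c(s,265,130,100,70,4),c(t,200,170,100,70,4)])
cv2.imwrite("pics/crop1.png",np.vstack([a,b]))
c2=np.hstack([c(s,290,170,80,70,5),c(t,285,160,80,70,5)])
cv2.imwrite("pics/crop2.png",c2)
E
```

```text
(no output)
```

View pics/crop1.png

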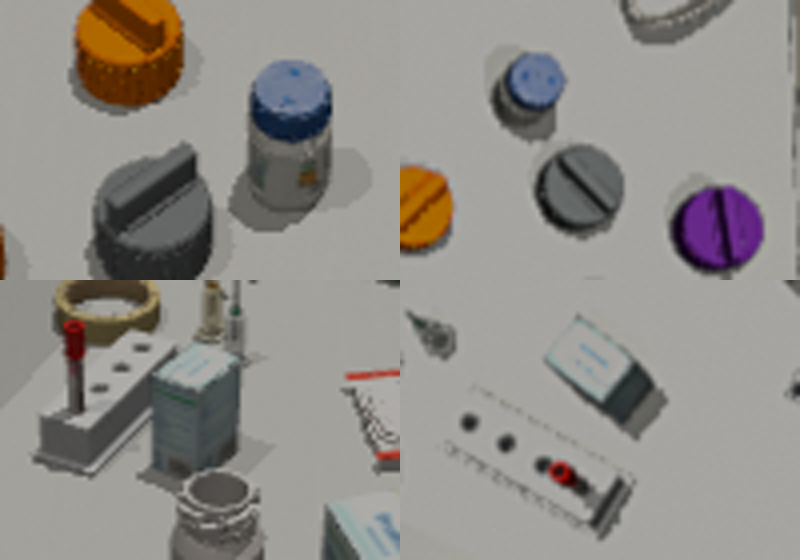

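View pics/crop2.png

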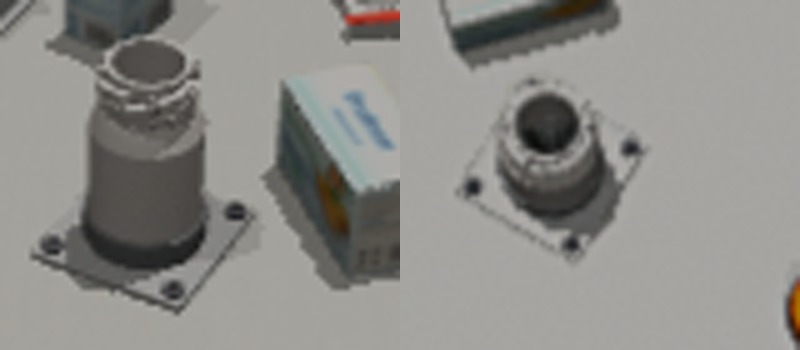

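The crops confirm the grey lid at top (415,217), side (287,303), with its wing running diagonally. The red-capped tube is at the canister-side end of the stand, with its top at about top (240.5,218). The mouth is at about top (314,184.6) and side (319.6,182.6).

```bash
python3 - <<'E'
from h import *
S=load("side0");T=load("top0")
def blob(d,mask,box):
    x,y,w,h=box; m=np.zeros(mask.shape,np.uint8); m[y:y+h,x:x+w]=mask[y:y+h,x:x+w]
    n,l,st,c=cv2.connectedComponentsWithStats(m); i=1+np.argmax(st[1:,4]); return c[i],st[i]
def red(d): 
    h=cv2.cvtColor(d["img"],cv2.COLOR_BGR2HSV); return (((h[...,0]<8)|(h[...,0]>172))&(h[...,1]>150)&(h[...,2]>60)).astype(np.uint8)
print("cap top",blob(T,red(T),(220,200,45,40))); print("cap side",blob(S,red(S),(275,130,20,30)))
p=lambda a:np.round(a,4)
print("tube tri",[p(x) for x in tri(T,(240.5,218.2),S,(283.3,143))])
print("tube z.12",p(plane(T,(240.5,218.2),.12)))
bores=[plane(T,(u/4+200,v/4+170),.042)[:2] for u,v in [(68,142),(106,162),(141,184)]]
print("bores",p(bores))
print("mouth T",p(plane(T,(314.4,184.6),.126)),"S",p(plane(S,(319.6,182.6),.126)),p(tri(T,(314.4,184.6),S,(319.6,182.6))[0]))
e=[plane(T,u,.0645) for u in [(408.75,209.5),(423,224.25)]]; print("wing",p(e),p(sum(e)/2),np.degrees(np.arctan2(*(e[1]-e[0])[1::-1])))
es=[plane(S,u,.0645) for u in [(250+107/4,250+205/4),(250+192/4,250+150/4)]]; print("wingS",p(es),p(sum(es)/2),np.degrees(np.arctan2(*(es[1]-es[0])[1::-1])))
print("saline",p(plane(T,(370+135/4,170+80/4),.084)),p(plane(S,(250+292/4,250+80/4),.084)))
b=[plane(T,(u/4+200,v/4+170),.092) for u,v in [(175,36),(247,88),(145,75),(215,122)]]; print("strip top corners?",p(b))
E
```

```text
cap top (array([239.89473684, 217.84210526]), array([237, 216,   6,   5,  19], dtype=int32))
cap side (array([283.26190476, 144.        ]), array([281, 140,   5,  10,  42], dtype=int32))
tube tri [array([0.4479, 0.2501, 0.1126]), np.float64(0.0031)]
tube z.12 [0.4453 0.248  0.12  ]
bores [[0.4953 0.3478]
 [0.4802 0.3148]
 [0.4635 0.2843]]
mouth T [0.5603 0.0283 0.126 ] S [0.5632 0.0262 0.126 ] [0.5621 0.0286 0.1238]
wing [[ 0.5083 -0.2763  0.0645]
 [ 0.4627 -0.3215  0.0645]] [ 0.4855 -0.2989  0.0645] -135.18854659344876
wingS [[ 0.4726 -0.3294  0.0645]
 [ 0.5171 -0.2898  0.0645]] [ 0.4949 -0.3096  0.0645] 41.63330322199895
saline [ 0.5671 -0.2561  0.084 ] [ 0.5728 -0.2538  0.084 ]
strip top corners? [[0.5765 0.2567 0.092 ]
 [0.5367 0.1954 0.092 ]
 [0.5433 0.2775 0.092 ]
 [0.5079 0.2183 0.092 ]]
```

```bash
cat >> h.py <<'E'
from scipy.spatial.transform import Rotation as Ro
def Rt(q): return Ro.from_quat([q[1],q[2],q[3],q[0]])
def go(target, yaw_y=None, n=None):
    "tool-frame move to target TCP pos, tool pointing down with y axis at world angle yaw_y (deg, mod 180)"
    from cell import readout
    s=readout.get_state(); R=Rt(s["eef_rot"]); 
    y=R.as_matrix()[:,1]; a=np.degrees(np.arctan2(y[1],y[0]))
    if yaw_y is None: yaw_y=a
    d=(yaw_y-a+90)%180-90; 
    w=np.radians(a+d); Y=np.array([np.cos(w),np.sin(w),0]);Z=np.array([0,0,-1.]);X=np.cross(Y,Z)
    G=np.c_[X,Y,Z]; rv=(R.inv()*Ro.from_matrix(G)).as_rotvec()
    dl=R.inv().apply(np.asarray(target)-s["ee_pos"])
    print("pos",np.round(s["ee_pos"],4),"yaw",round(a,1),"turn units",np.round(np.degrees(rv)/5,2),"shift units",np.round(dl/.025,2),"|after turn:",np.round(G.T@(np.asarray(target)-s["ee_pos"])/.025,2),"j",np.round(s["joint_positions"],2))
def wcam(tag):
    from cell import readout,vision
    s=readout.get_state(); d=vision.get_image("wrist")
    d.update(pos=s["ee_pos"],quat=s["eef_rot"]); np.savez(f"pics/{tag}.npz",**d); cv2.imwrite(f"pics/{tag}.png",d["img"]); return d
def wray(d,uv):
    K=d["mtx"]; x=(uv[0]-K[0,2])/K[0,0]; y=(uv[1]-K[1,2])/K[1,1]; r=np.hypot(x,y)+1e-12
    v=np.array([x/r*np.sin(r),y/r*np.sin(r),np.cos(r)]); M=d["tool_from_camera"]; R=Rt(d["quat"])
    return R.apply(M[:3,3])+d["pos"],R.apply(M[:3,:3]@v)
def wplane(d,uv,z):
    c,v=wray(d,uv); return c+v*(z-c[2])/v[2]
def wproj(d,P):
    M=np.linalg.inv(d["tool_from_camera"]); p=Rt(d["quat"]).inv().apply(np.asarray(P)-d["pos"]); c=M[:3,:3]@p+M[:3,3]
    r=np.arctan2(np.hypot(c[0],c[1]),c[2]); h=np.hypot(c[0],c[1])+1e-12
    return d["mtx"][:2,2]+d["mtx"][0,0]*r*c[:2]/h
E
python3 -c "
from h import *
from cell import env
print(env.finger_overhang)
go((.447,.250,.22),64)"
```

```text
0.014
pos [0.2215 0.5838 0.2444] yaw 69.2 turn units [-0.02 -0.    1.04] shift units [-13.17  -9.28   0.99] |after turn: [-13.96  -8.05   0.98] j [ 1.1   0.28 -0.03  1.27 -0.    1.47]
```

Emit:
arm_command:
  plan:
    - [0,0,1,0,0,0,-1]
    - [0,0,0,-0.4,-0.2,0,-1]
    - [0,0,0,-0.9,-0.5,0.05,-1]
    - [0,0,0,-0.9,-0.5,0.05,-1]
    - [0,0,0,-0.9,-0.5,0.1,-1]
    - [0,0,0,-0.9,-0.5,0.1,-1]
    - [0,0,0,-0.9,-0.5,0.1,-1]
    - [0,0,0,-0.9,-0.5,0.1,-1]
    - [0,0,0,-0.9,-0.5,0.1,-1]
    - [0,0,0,-0.9,-0.5,0.1,-1]
    - [0,0,0,-0.9,-0.55,0.1,-1]
    - [0,0,0,-0.9,-0.55,0.1,-1]
    - [0,0,0,-0.9,-0.55,0.1,-1]
    - [0,0,0,-0.9,-0.55,0.1,-1]
    - [0,0,0,-0.9,-0.55,0,-1]
    - [0,0,0,-0.9,-0.5,0,-1]
    - [0,0,0,-0.5,-0.3,0,-1]
    - [0,0,0,-0.45,-0.35,0,-1]
    - [0,0,0,0,0,0,-1]
    - [0,0,0,0,0,0,-1]

```text
t: 1.82
ee_pos: [0.4477, 0.2493, 0.2177]
eef_rot: [-0.0, 0.223, 0.975, -0.0]
contact_force: [-0.6, 0.0, -0.6]
finger_gap: 0.0853
grasp_force: 0.0
```

```bash
python3 -c "
from h import *
d=wcam('w1')
for P in [(.447,.25,.12),(.4635,.2843,.042),(.5621,.0286,.126)]: print(wproj(d,P))
go((.447,.250,.22),64)"
```

```text
[318.49810592 207.77037185]
[355.87463984 184.4378896 ]
[185.93883808 377.8386195 ]
pos [0.4474 0.2499 0.2177] yaw 64.2 turn units [-0.   -0.01  0.05] shift units [ 0.02 -0.   -0.09] |after turn: [ 0.02 -0.   -0.09] j [ 0.38  0.09 -0.31  1.17  0.    0.83]
```

View pics/w1.png

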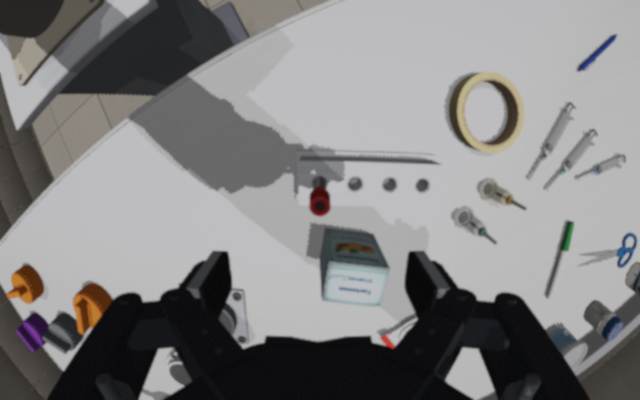

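Wrist view: the cap top is at about (320,207), matching the prediction of (318,208). The strip box top is at about (355,280), clear of the fingers' line. I'll refine the tube position from the red mask.

```bash
python3 -c "
from h import *
d=load('w1')
h=cv2.cvtColor(d['img'],cv2.COLOR_BGR2HSV); m=(((h[...,0]<8)|(h[...,0]>172))&(h[...,1]>120)&(h[...,2]>40)).astype(np.uint8)
m[:150]=0;m[240:]=0;m[:,:290]=0;m[:,350:]=0
ys,xs=np.nonzero(m); print(xs.min(),xs.max(),ys.min(),ys.max())
for y in range(ys.min(),ys.max()+1,2): r=xs[ys==y]; print(y,r.min(),r.max(),end='; ')
P0=np.array([.447,.25,.12])
th=np.linspace(0,6.28,60)
q=np.array([wproj(d,P0+[.0088*np.cos(a),.0088*np.sin(a),0]) for a in th]); print('pred top disc',q.min(0),q.max(0))
print('box',np.round([wplane(d,u,.092)[:2] for u in [(325,265),(380,258),(387,303),(325,300)]],3))
"
```

```text
311 328 187 214
187 318 322; 189 315 324; 191 314 325; 193 312 326; 195 312 327; 197 311 327; 199 311 327; 201 311 328; 203 311 328; 205 311 328; 207 311 328; 209 311 328; 211 313 326; 213 315 324; pred top disc [307.01506845 196.70309338] [329.97042942 218.59519301]
box [[0.508 0.227]
 [0.524 0.276]
 [0.576 0.264]
 [0.543 0.211]]
```

```bash
python3 -c "
from h import *
d=load('w1'); p=wplane(d,(319.5,206.2),.12); print(p)
go((p[0],p[1],.111),64)"
```

```text
[0.44620073 0.25123851 0.12      ]
pos [0.4474 0.2499 0.2177] yaw 64.2 turn units [-0.   -0.01  0.05] shift units [0.07 0.03 4.27] |after turn: [0.07 0.03 4.27] j [ 0.38  0.09 -0.31  1.17  0.    0.83]
```

Emit:
arm_command:
  plan:
    - [0,0,0,0.04,0.02,0.4,-1]
    - [0,0,0,0,0,0.8,-1]
    - [0,0,0,0,0,0.8,-1]
    - [0,0,0,0,0,0.8,-1]
    - [0,0,0,0,0,0.8,-1]
    - [0,0,0,0,0,0.45,-1]
    - [0,0,0,0,0,0.2,-1]
    - [0,0,0,0,0,0,-0.2]
    - [0,0,0,0,0,0,0.4]
    - [0,0,0,0,0,0,1]
    - [0,0,0,0,0,0,1]
    - [0,0,0,0,0,0,1]
    - [0,0,0,0,0,0,1]
    - [0,0,0,0,0,0,1]
    - [0,0,0,0,0,0,1]
    - [0,0,0,0,0,0,1]
  force: 25

```text
t: 3.2
ee_pos: [0.4478, 0.2513, 0.1125]
eef_rot: [0.001, 0.223, 0.975, 0.0]
contact_force: [1.1, -0.4, 5.1]
finger_gap: 0.0164
grasp_force: 25.2
```

Emit:
arm_command:
  plan:
    - [0,0,0,0,0,-0.2,1]
    - [0,0,0,0,0,-0.5,1]
    - [0,0,0,0,0,-0.8,1]
    - [0,0,0,0,0,-0.8,1]
    - [0,0,0,0,0,-0.8,1]
    - [0,0,0,0,0,-0.8,1]
    - [0,0,0,0,0,-0.8,1]
    - [0,0,0,0,0,-0.8,1]
    - [0,0,0,0,0,-0.6,1]
    - [0,0,0,0,0,-0.3,1]
    - [0,0,0,0,0,0,1]

```text
t: 4.12
ee_pos: [0.448, 0.2516, 0.2734]
eef_rot: [0.001, 0.223, 0.975, 0.001]
contact_force: [-0.1, 0.5, 0.5]
finger_gap: 0.0166
grasp_force: 24.7
```

```bash
python3 -c "
from h import *
from cell import vision
go((.5618,.0280,.272))
d=vision.get_image('side'); np.savez('pics/side1.npz',**d)
h=cv2.cvtColor(d['img'],cv2.COLOR_BGR2HSV); m=(((h[...,0]<8)|(h[...,0]>172))&(h[...,1]>120)&(h[...,2]>40))
ys,xs=np.nonzero(m[60:180,240:330]); print(xs.mean()+240,ys.min()+60,ys.max()+60,len(xs))
print(proj(d,[(.447,.25,.28),(.447,.25,.168)]))
"
```

```text
pos [0.448  0.2516 0.2734] yaw 64.2 turn units [ 0.03  0.02 -0.  ] shift units [-7.99 -6.07  0.06] |after turn: [-7.99 -6.07  0.05] j [ 0.39  0.06 -0.22  1.28  0.    0.84]
283.6923076923077 92 102 13
[[280.68243529  93.16199956]
 [281.94086964 127.44373986]]
```

Emit:
arm_command:
  plan:
    - [0,0,0,-0.4,-0.3,0,1]
    - [0,0,0,-0.8,-0.6,0,1]
    - [0,0,0,-0.9,-0.7,0,1]
    - [0,0,0,-0.9,-0.7,0,1]
    - [0,0,0,-0.9,-0.7,0,1]
    - [0,0,0,-0.9,-0.7,0,1]
    - [0,0,0,-0.9,-0.7,0,1]
    - [0,0,0,-0.9,-0.7,0,1]
    - [0,0,0,-0.8,-0.57,0,1]
    - [0,0,0,-0.4,-0.3,0,1]
    - [0,0,0,-0.2,-0.1,0,1]
    - [0,0,0,0,0,0,1]
    - [0,0,0,0,0,0,1]

```text
t: 5.25
ee_pos: [0.5604, 0.028, 0.2709]
eef_rot: [-0.001, 0.223, 0.975, 0.0]
contact_force: [-1.2, 0.2, -0.4]
finger_gap: 0.0169
grasp_force: 24.7
```

```bash
python3 -c "
from h import *
go((.5618,.0280,.157))
d=wcam('w2'); x=cv2.resize(d['img'][100:320,220:420],(800,880)); 
u=wproj(d,(.5618,.028,.126)); print(u)
u=u.astype(int); cv2.imwrite('pics/w2c.png',cv2.resize(d['img'][u[1]-75:u[1]+75,u[0]-100:u[0]+100],(800,600),interpolation=cv2.INTER_CUBIC))
"
```

```text
pos [0.5604 0.028  0.2709] yaw 64.2 turn units [-0.   -0.02 -0.  ] shift units [-0.06  0.03  4.55] |after turn: [-0.05  0.02  4.55] j [-0.07  0.15 -0.13  1.29  0.    0.38]
[318.64528649 194.69610799]
```

View pics/w2c.png

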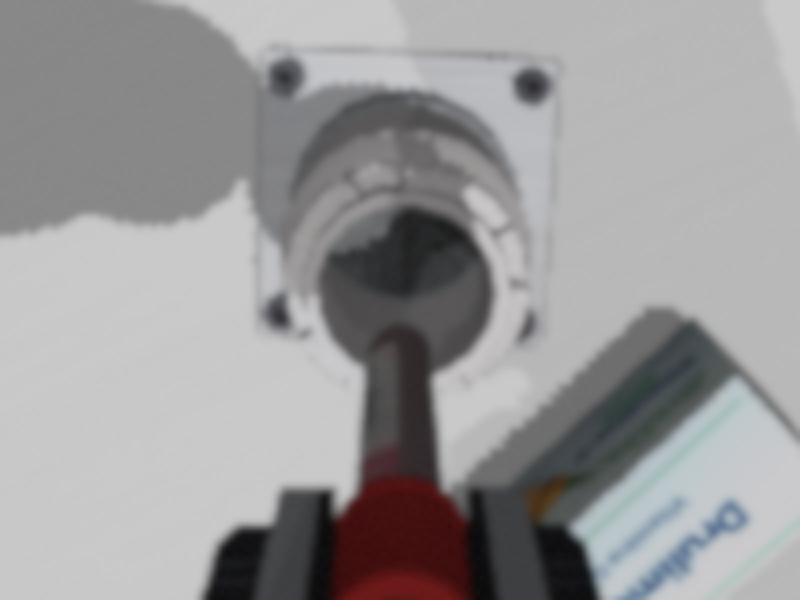

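Crop: the mouth's inner edge spans columns 318–492 and rows 203–375, so its centre is about (405,289), or (319.3,191.3) in the full image. The tube hangs straight over the opening.

```bash
python3 -c "
from h import *
d=load('w2'); p=wplane(d,(319.3,191.3),.126); print(p)
go((p[0],p[1],.146))"
```

```text
[0.55917286 0.02993257 0.126     ]
pos [0.5603 0.0284 0.2711] yaw 64.3 turn units [-0.   -0.02 -0.  ] shift units [0.06 0.04 5.  ] |after turn: [0.07 0.04 5.  ] j [-0.06  0.15 -0.13  1.29  0.    0.38]
```

Emit:
arm_command:
  plan:
    - [0,0,0,0,0.03,0.3,1]
    - [0,0,0,0,0,0.7,1]
    - [0,0,0,0,0,0.7,1]
    - [0,0,0,0,0,0.7,1]
    - [0,0,0,0,0,0.7,1]
    - [0,0,0,0,0,0.7,1]
    - [0,0,0,0,0,0.7,1]
    - [0,0,0,0,0,0.3,1]
    - [0,0,0,0,0,0.2,1]
    - [0,0,0,0,0,0,1]
    - [0,0,0,0,0,0,1]

```text
t: 6.22
ee_pos: [0.5617, 0.0285, 0.1471]
eef_rot: [0.0, 0.223, 0.975, 0.0]
contact_force: [0.6, -0.3, -0.7]
finger_gap: 0.0166
grasp_force: 24.7
```

Emit:
arm_command:
  plan:
    - [0,0,0,0,0,0,0.4]
    - [0,0,0,0,0,0,0]
    - [0,0,0,0,0,0,-1]
    - [0,0,0,0,0,0,-1]
    - [0,0,0,0,0,0,-1]
    - [0,0,0,0,0,0,-1]
    - [0,0,0,0,0,0,-1]
    - [0,0,0,0,0,-0.3,-1]
    - [0,0,0,0,0,-0.7,-1]
    - [0,0,0,0,0,-0.7,-1]
    - [0,0,0,0,0,-0.7,-1]
    - [0,0,0,0,0,-0.6,-1]
    - [0,0,0,0,0,-0.3,-1]
    - [0,0,0,0,0,0,-1]
    - [0,0,0,0,0,0,-1]

```text
t: 7.47
ee_pos: [0.5616, 0.0282, 0.2293]
eef_rot: [0.0, 0.223, 0.975, 0.0]
contact_force: [0.4, 0.3, -0.5]
finger_gap: 0.0856
grasp_force: 0.0
```

```bash
python3 -c "
from h import *
d=wcam('w3')
u=wproj(d,(.560,.029,.126)); print(u)
u=u.astype(int); print(u[0]-100,u[1]-75);cv2.imwrite('pics/w3c.png',cv2.resize(d['img'][u[1]-75:u[1]+75,u[0]-100:u[0]+100],(800,600),interpolation=cv2.INTER_CUBIC))
"
```

```text
[318.00350341 204.36973554]
218 129
```

View pics/w3c.png

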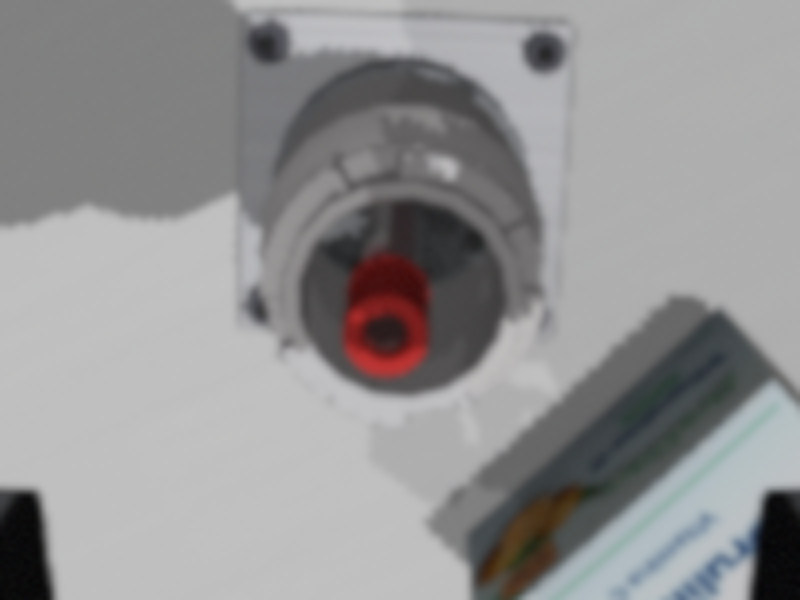

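The crop shows the tube standing in the canister. The mouth's inner circle spans columns 302–506 and rows 197–393. I'll fit it by radial edges back-projected to the rim plane.

```bash
cat >> h.py <<'E'
def circ(d,c0,z,rlo,rhi,sign,skip=lambda a:False):
    "radial edge (sign +: brighter outward) on plane z about c0 -> least-squares circle"
    from scipy.optimize import least_squares
    g=cv2.GaussianBlur(cv2.cvtColor(d["img"],cv2.COLOR_BGR2GRAY),(3,3),0).astype(np.float32); rs=np.arange(rlo,rhi,.0003); P=[]
    for a in np.radians(np.arange(0,360,4)):
        if skip(np.degrees(a)): continue
        q=np.float32([wproj(d,(c0[0]+r*np.cos(a),c0[1]+r*np.sin(a),z)) for r in rs])
        v=cv2.remap(g,q[:,0].copy(),q[:,1].copy(),cv2.INTER_LINEAR).ravel()
        e=sign*(v[4:]-v[:-4]); i=e.argmax()
        if e[i]>8: P.append((c0[0]+rs[i+2]*np.cos(a),c0[1]+rs[i+2]*np.sin(a)))
    P=np.array(P); f=least_squares(lambda p:np.hypot(P[:,0]-p[0],P[:,1]-p[1])-p[2],[*c0,(rlo+rhi)/2],loss="soft_l1",f_scale=.0007)
    print("circle",np.round(f.x,4),"n",len(P),"med|res|",np.round(np.median(abs(f.fun)),5)); return f.x
E
python3 -c "
from h import *
d=load('w3'); p=wplane(d,(319,202.6),.126); print(p)
c=circ(d,p[:2],.126,.016,.024,1); c=circ(d,c[:2],.126,.017,.0235,1)
R=Rt(d['quat']); print('tool-frame',R.inv().apply([c[0]-d['pos'][0],c[1]-d['pos'][1],0]))
go((.488,-.302,.21),-47)"
```

```text
[0.55903837 0.03033055 0.126     ]
circle [0.5593 0.0294 0.0201] n 90 med|res| 0.00015
circle [0.5593 0.0294 0.0201] n 90 med|res| 0.0001
tool-frame [ 2.60119306e-03  1.57604206e-04 -1.82951035e-06]
pos [0.561  0.0282 0.2284] yaw 64.2 turn units [ 0.000e+00 -1.000e-02 -1.376e+01] shift units [ -3.12 -13.16   0.74] |after turn: [11.14 -7.67  0.74] j [-0.06  0.18 -0.19  1.21  0.    0.39]
```

Emit:
arm_command:
  plan:
    - [0,0,-0.5,0,0,-0.2,-1]
    - [0,0,-1,0,0,0,-1]
    - [0,0,-1,0,0,0,-1]
    - [0,0,-1,0,0,0,-1]
    - [0,0,-1,0,0,0,-1]
    - [0,0,-1,0,0,0,-1]
    - [0,0,-1,0,0,0,-1]
    - [0,0,-1,0,0,0,-1]
    - [0,0,-1,0,0,0,-1]
    - [0,0,-1,0,0,0,-1]
    - [0,0,-1,0,0,0,-1]
    - [0,0,-1,0,0,0,-1]
    - [0,0,-1,0,0,0,-1]
    - [0,0,-1,0,0,0,-1]
    - [0,0,-0.25,0,0,0,-1]

```text
t: 8.77
ee_pos: [0.5604, 0.0282, 0.2324]
eef_rot: [-0.001, -0.367, 0.93, 0.001]
contact_force: [-0.4, 0.3, -0.4]
finger_gap: 0.0858
grasp_force: 0.0
```

Emit:
arm_command:
  plan:
    - [0,0,0,0.4,-0.3,0,-1]
    - [0,0,0,0.7,-0.5,0,-1]
    - [0,0,0,0.9,-0.6,0,-1]
    - [0,0,0,0.9,-0.6,0,-1]
    - [0,0,0,0.9,-0.6,0,-1]
    - [0,0,0,0.9,-0.6,0,-1]
    - [0,0,0,0.9,-0.6,0,-1]
    - [0,0,0,0.9,-0.6,0.2,-1]
    - [0,0,0,0.9,-0.6,0.3,-1]
    - [0,0,0,0.9,-0.6,0.4,-1]
    - [0,0,0,0.9,-0.6,0.4,-1]
    - [0,0,0,0.9,-0.6,0.4,-1]
    - [0,0,0,0.6,-0.5,0.4,-1]
    - [0,0,0,0.4,-0.4,0.3,-1]
    - [0,0,0,0,0,0.2,-1]
    - [0,0,0,0,0,0,-1]
    - [0,0,0,0,0,0,-1]

```text
t: 10.18
ee_pos: [0.4892, -0.301, 0.1686]
eef_rot: [-0.0, -0.366, 0.931, 0.001]
contact_force: [0.1, -0.2, 0.2]
finger_gap: 0.0851
grasp_force: 0.0
```

```bash
python3 -c "
from h import *
d=wcam('w4')
for P in [(.488,-.302,.04),(.507,-.281,.0645),(.467,-.325,.0645)]: print(wproj(d,P))
go((.488,-.302,.168),133)"
```

```text
[316.66626954 195.48370655]
[319.69784007 236.88567294]
[313.24568277 164.67331346]
pos [ 0.4896 -0.301   0.1691] yaw 133.0 turn units [ 0.01  0.   -0.  ] shift units [0.07 0.01 0.04] |after turn: [0.07 0.01 0.04] j [-0.66  0.24 -0.24  1.09  0.   -1.41]
```

View pics/w4.png

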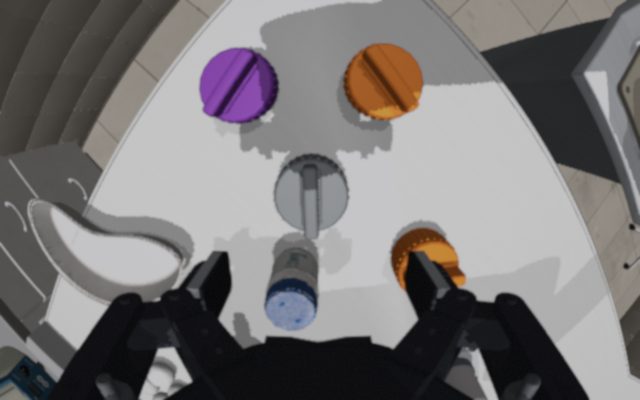

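Wrist view: the grey lid is centred at about (311,193), its wing running vertically from about (309,163) to (312,238). Saline is below it at (291,300), and the orange decoy at (428,250) is near the right finger. I'll take profiles for accuracy.

```bash
python3 -c "
from h import *
d=load('w4'); g=cv2.cvtColor(d['img'],cv2.COLOR_BGR2GRAY)
for r in (172,185,200,215,230): print(r,g[r,292:332])
for c in (308,310,312): print(c,g[150:245,c])
p=wplane(d,(311.5,193),.04); print(p)
k=circ(d,p[:2],.04,.028,.038,1); k=circ(d,p[:2],.04,.028,.038,-1)
print('orange',wplane(d,(428,262),.04),'saline',wplane(d,(291,312),.084),'tool',wproj(d,d['pos']))
"
```

```text
172 [137 125 113 112 113 108  94  78  67  61  63  69  75  80  81  83  83  83
  83  83  83  81  77  71  67  69  75  77  75  77  82  84  84  84  85  86
  86  86  86  85]
185 [147 147 148 148 148 147 144 133 117 106  94  79  75  78  81  82  83  83
  83  83  83  83  79  74  71  81 104 117 119 125 139 147 148 148 148 148
 148 148 148 148]
200 [146 146 146 146 147 146 143 134 118 105 100 102 113 126 136 140 141 141
 142 142 143 142 136 125 109  93  97 112 118 124 137 145 147 147 147 147
 147 147 147 147]
215 [145 145 145 145 146 145 145 144 138 124 110 105 107 118 130 137 140 140
 140 140 141 140 136 128 113  97  93 107 118 125 136 144 145 145 145 146
 145 145 145 145]
230 [194 194 193 191 186 178 169 162 155 149 142 127 110 110 122 132 137 139
 139 139 139 140 138 132 121 111 116 138 157 166 171 176 183 188 190 188
 183 179 178 178]
308 [138 137 129 109  80  55  49  50  53  58  66  72  74  66  54  45  47  54
  63  72  78  81  83  83  83  83  83  83  83  83  83  83  83  83  83  83
  82  83  87  97 116 132 139 141 141 141 142 141 141 141 141 141 141 140
 140 141 140 140 140 140 140 141 140 
[... 483 characters left out ...]
 138 134 127 125
 121 114 110 110 110]
312 [140 137 126 101  69  52  47  49  52  59  68  73  74  66  53  45  47  54
  64  73  78  81  83  83  83  83  83  83  84  83  84  83  83  83  83  83
  83  84  89 104 124 138 143 143 143 143 143 143 142 143 143 142 142 142
 142 142 142 141 141 141 142 142 141 140 140 141 141 141 141 140 140 141
 140 140 140 140 140 140 139 140 139 139 140 139 139 139 139 135 137 150
 153 143 125 114 111]
[ 0.48939545 -0.30675956  0.04      ]
circle [ 0.4904 -0.3065  0.0337] n 86 med|res| 0.00072
circle [ 0.4905 -0.3064  0.0298] n 48 med|res| 0.00023
orange [ 0.46323367 -0.17662721  0.04      ] saline [ 0.56857283 -0.2568855   0.084     ] tool [316.31177742 270.84232553]
```

```bash
python3 -c "
from h import *
d=load('w4')
a,b=[wplane(d,u,.0645) for u in [(309,167.5),(311.3,238.3)]]
print(a,b,np.linalg.norm(a-b),(a+b)/2, np.degrees(np.arctan2(*(b-a)[1::-1])))
l=wplane(d,(302.5,205),.0645);r=wplane(d,(316.5,205),.0645);print('wid',np.linalg.norm(l-r))
R=Rt(d['quat']).inv()
for c in [(a+b)/2,np.array([.4905,-.3065,0])]: print('tool',R.apply(c-d['pos']))
go((.4905,-.3065,.168),np.degrees(np.arctan2(*(b-a)[1::-1]))+90)
"
```

```text
[ 0.47080498 -0.32589004  0.0645    ] [ 0.51257962 -0.28516493  0.0645    ] 0.058340849123496984 [ 0.4916923  -0.30552748  0.0645    ] 44.27114421601528
wid 0.01101243177228539
tool [ 0.0012276  -0.00518785  0.10408573]
tool [ 0.00277177 -0.00520053  0.1685856 ]
pos [ 0.4896 -0.301   0.1691] yaw 133.0 turn units [ 0.01  0.   -0.26] shift units [ 0.12 -0.19  0.04] |after turn: [ 0.13 -0.18  0.04] j [-0.66  0.24 -0.24  1.09  0.   -1.41]
```

Emit:
arm_command:
  plan:
    - [0,0,-0.26,0.07,-0.2,0,-0.3]
    - [0,0,0,0,0,0.4,-0.3]
    - [0,0,0,0,0,0.8,-0.3]
    - [0,0,0,0,0,0.8,-0.3]
    - [0,0,0,0,0,0.8,-0.3]
    - [0,0,0,0,0,0.8,-0.3]
    - [0,0,0,0,0,0.5,-0.3]
    - [0,0,0,0,0,0.3,-0.3]
    - [0,0,0,0,0,0,-0.3]
    - [0,0,0,0,0,0,0.3]
    - [0,0,0,0,0,0,1]
    - [0,0,0,0,0,0,1]
    - [0,0,0,0,0,0,1]
    - [0,0,0,0,0,0,1]
    - [0,0,0,0,0,0,1]
    - [0,0,0,0,0,0,1]
    - [0,0,0,0,0,0,1]
  force: 60

```text
t: 11.65
ee_pos: [0.4928, -0.3075, 0.0605]
eef_rot: [0.001, -0.377, 0.926, -0.001]
contact_force: [-0.2, 0.6, 5.8]
finger_gap: 0.0106
grasp_force: 60.9
```

Emit:
arm_command:
  plan:
    - [0,0,0,0,0,-0.2,1]
    - [0,0,0,0,0,-0.5,1]
    - [0,0,0,0,0,-0.8,1]
    - [0,0,0,0,0,-0.9,1]
    - [0,0,0,0,0,-0.9,1]
    - [0,0,0,0,0,-0.9,1]
    - [0,0,0,0,0,-0.9,1]
    - [0,0,0,0,0,-0.9,1]
    - [0,0,0,0,0,-0.9,1]
    - [0,0,0,0,0,-0.9,1]
    - [0,0,0,0,0,-0.9,1]
    - [0,0,0,0,0,-0.6,1]
    - [0,0,0,0,0,-0.3,1]
    - [0,0,0,0,0,0,1]

```text
t: 12.82
ee_pos: [0.4922, -0.3071, 0.3009]
eef_rot: [0.001, -0.377, 0.926, -0.001]
contact_force: [0.3, 0.1, -0.6]
finger_gap: 0.0104
grasp_force: 60.1
```

```bash
python3 -c "
from h import *
go((.5593,.0294,.30))"
```

```text
pos [ 0.4922 -0.3071  0.3009] yaw 134.3 turn units [-0.03  0.    0.  ] shift units [-1.132e+01  7.770e+00  1.000e-02] |after turn: [-11.32   7.77   0.03] j [-0.67  0.17 -0.04  1.35 -0.   -1.44]
```

Emit:
arm_command:
  plan:
    - [0,0,0,-0.3,0.2,0,1]
    - [0,0,0,-0.6,0.4,0,1]
    - [0,0,0,-0.9,0.6,0,1]
    - [0,0,0,-0.9,0.6,0,1]
    - [0,0,0,-0.9,0.6,0,1]
    - [0,0,0,-0.9,0.6,0,1]
    - [0,0,0,-0.9,0.6,0,1]
    - [0,0,0,-0.9,0.65,0,1]
    - [0,0,0,-0.9,0.65,0,1]
    - [0,0,0,-0.9,0.65,0,1]
    - [0,0,0,-0.9,0.65,0,1]
    - [0,0,0,-0.9,0.6,0,1]
    - [0,0,0,-0.7,0.5,0,1]
    - [0,0,0,-0.4,0.3,0,1]
    - [0,0,0,-0.22,0.17,0,1]
    - [0,0,0,0,0,0,1]
    - [0,0,0,0,0,0,1]
    - [0,0,0,0,0,0,1]

```text
t: 14.32
ee_pos: [0.5567, 0.0273, 0.2987]
eef_rot: [-0.0, -0.376, 0.927, -0.0]
contact_force: [0.4, -0.7, -1.1]
finger_gap: 0.0104
grasp_force: 60.1
```

```bash
python3 -c "
from h import *
go((.5593,.0294,.30))
d=wcam('w5'); u=wproj(d,(.5593,.0294,.126)); print(u)
cv2.imwrite('pics/w5c.png',cv2.resize(d['img'][110:310,190:450],(780,600),interpolation=cv2.INTER_CUBIC))
circ(d,(.5593,.0294),.126,.017,.0235,1)
"
```

```text
pos [0.5567 0.0273 0.2987] yaw 134.2 turn units [ 0.   -0.01  0.  ] shift units [-0.13 -0.01 -0.05] |after turn: [-0.13 -0.01 -0.05] j [-0.07  0.13 -0.09  1.35 -0.   -0.84]
[316.57784389 188.60055532]
circle [0.5608 0.0302 0.0212] n 42 med|res| 0.00027
```

View pics/w5c.png

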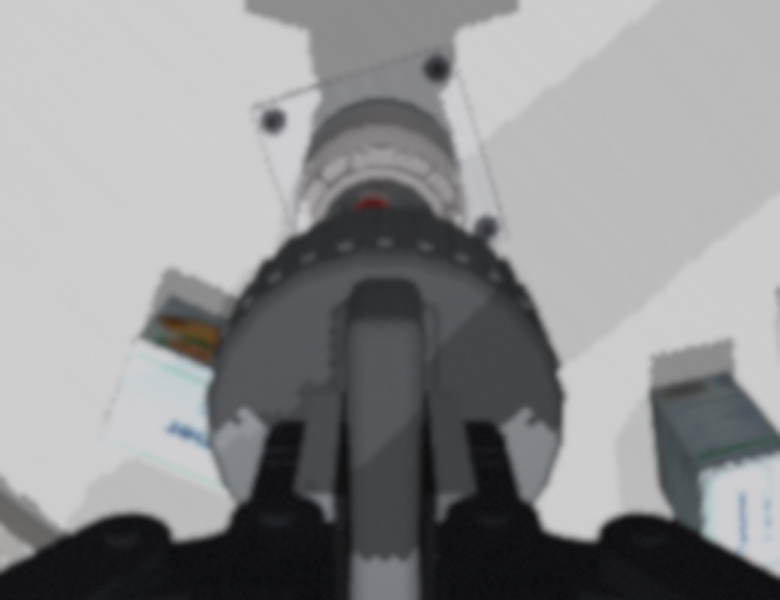

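Wrist crop: the lid is held level, outline centre at about column 387 of the crop. The canister mouth is visible only as an upper arc at about (380,185). I'll fit that arc with the radius fixed.

```bash
python3 -c "
from h import *
from scipy.optimize import least_squares
d=load('w5'); g=cv2.GaussianBlur(cv2.cvtColor(d['img'],cv2.COLOR_BGR2GRAY),(3,3),0).astype(np.float32)
c=np.array([.5593,.0294]); X=Rt(d['quat']).apply([1,0,0]); a0=np.arctan2(X[1],X[0])
for it in range(3):
  P=[];rs=np.arange(.0165,.0235,.0003)
  for a in a0+np.radians(np.arange(-55,56,5)):
    q=np.float32([wproj(d,(c[0]+r*np.cos(a),c[1]+r*np.sin(a),.126)) for r in rs]); v=cv2.remap(g,q[:,0].copy(),q[:,1].copy(),1).ravel()
    e=v[4:]-v[:-4]; i=e.argmax()
    if it==2: print(int(np.degrees(a-a0)),round(rs[i+2]*1e3,1),int(e[i]),end=' | ')
    if e[i]>8: P.append(c+rs[i+2]*np.array([np.cos(a),np.sin(a)]))
  P=np.array(P); f=least_squares(lambda p:np.hypot(*(P-p).T)-.0201,c,loss='soft_l1',f_scale=.0005); c=f.x
print(); print(c, np.median(abs(f.fun)), 'b diff in tool', Rt(d['quat']).inv().apply([c[0]-.5593,c[1]-.0294,0]))
# lid outline columns at rows
G=cv2.cvtColor(d['img'],cv2.COLOR_BGR2GRAY)
hold=Rt(d['quat']).apply
for r in (225,235,245):
  print(r,G[r,250:275],G[r,362:388])
for s in(-1,1): print([wproj(d,d['pos']+hold([0,s*.033,z])) .round(1) for z in (.021,.06)])
print('wing end', wproj(d,d['pos']+hold([.03,0,-.004])))
"
```

```text
-54 20.1 33 | -49 19.8 31 | -45 20.1 29 | -40 20.1 29 | -35 20.1 29 | -29 20.4 29 | -24 20.1 30 | -20 19.8 29 | -15 20.4 29 | -9 20.1 27 | -4 20.1 27 | 0 19.8 29 | 4 20.1 29 | 9 20.1 28 | 15 20.4 28 | 20 20.1 28 | 24 19.8 28 | 29 20.4 29 | 35 20.1 29 | 40 20.1 28 | 45 19.8 30 | 49 20.1 31 | 55 20.1 30 | 
[0.55981669 0.02927542] 9.571968791966673e-06 b diff in tool [-2.83581445e-04 -4.49523658e-04 -3.16193935e-07]
225 [65 64 65 67 69 67 63 58 56 54 55 55 51 53 62 68 73 77 80 84 86 87 87 88
 88] [ 69  69  70  70  68  66  63  61  58  58  65  96 140 171 184 187 187 188
 188 188 188 188 187 189 192 197]
235 [195 193 192 191 193 194 196 196 194 181 152 107  78  77  82  85  87  87
  88  88  87  87  86  88  88] [ 70  69  69  70  69  69  69  70  69  68  64  62  67 108 158 188 201 204
 205 205 205 205 205 205 205 205]
245 [205 206 205 205 204 201 192 175 145 106  81  79  84  87  87  88  88  88
  89  94 101 104 100  92  88] [ 70  77  85  87  82  74  70  68  69  69  70  68  66  64  72 122 173 197
 204 205 206 205 205 205 205 205]
[array([255.4, 251. ]), array([266.4, 225.5])]
[array([377.5, 250.9]), array([366.9, 225.4])]
wing end [316.06544291 213.46424854]
```

```bash
python3 -c "
from h import *
a,b=load('w3'),load('w5'); R1=Rt(a['quat']).as_matrix()[:2,:2];R2=Rt(b['quat']).as_matrix()[:2,:2]
m1=np.array([.5593,.0294]);m2=np.array([.5598,.0293])
bb=np.linalg.solve(R2-R1,m2-m1); print('bias tool',bb,'p',m1-R1@bb)
d=b; h=Rt(d['quat']).apply; g=cv2.GaussianBlur(cv2.cvtColor(d['img'],cv2.COLOR_BGR2GRAY),(3,3),0).astype(np.float32)
# silhouette of lid lower edge (tool z=.0605) vs. bright surroundings, and wing end col profile
G=cv2.cvtColor(d['img'],cv2.COLOR_BGR2GRAY); print('col318',G[170:225,318]); print('wing rows',G[225,295:340],G[235,295:340])
for x,z in [(.03,-.004),(.03,.0205),(.033,.0205),(.033,.0605),(.03,.0355)]: print((x,z),wproj(d,d['pos']+h([x,0,z])).round(1))
for y in (-.006,.006): print(wproj(d,d['pos']+h([.022,y,-.004])).round(1))
"
```

```text
bias tool [ 0.0001558  -0.00041637] p [0.55962143 0.02970713]
col318 [86 72 71 72 75 78 75 66 57 51 48 48 47 47 48 48 49 48 53 66 77 76 65 59
 63 68 74 76 80 85 87 84 71 57 48 47 47 48 47 49 49 48 48 49 50 56 62 70
 77 80 82 85 85 87 87]
wing rows [88 88 87 84 78 68 64 63 65 61 62 68 74 77 82 84 87 87 87 87 88 87 87 87
 87 87 88 88 87 87 86 84 81 78 75 68 68 75 78 77 73 71 72 71 70] [87 88 86 84 80 72 66 65 66 65 63 67 73 78 80 84 86 87 88 88 88 87 88 87
 87 88 87 88 88 88 86 84 81 78 73 67 63 65 65 62 60 64 68 70 70]
(0.03, -0.004) [316.1 213.5]
(0.03, 0.0205) [316.3 197.8]
(0.033, 0.0205) [316.3 192. ]
(0.033, 0.0605) [316.5 175.7]
(0.03, 0.0355) [316.4 190.3]
[302.3 230.9]
[330.  230.9]
```

```bash
python3 -c "
from h import *
go((.5593,.0286,.190))"
```

```text
pos [0.5568 0.0272 0.2989] yaw 134.2 turn units [ 0.   -0.01  0.  ] shift units [-0.11 -0.03  4.36] |after turn: [-0.11 -0.03  4.36] j [-0.07  0.13 -0.09  1.35 -0.   -0.84]
```

Emit:
arm_command:
  plan:
    - [0,0,0,-0.11,-0.03,0.3,1]
    - [0,0,0,0,0,0.6,1]
    - [0,0,0,0,0,0.7,1]
    - [0,0,0,0,0,0.7,1]
    - [0,0,0,0,0,0.7,1]
    - [0,0,0,0,0,0.6,1]
    - [0,0,0,0,0,0.5,1]
    - [0,0,0,0,0,0.25,1]
    - [0,0,0,0,0,0,1]
    - [0,0,0,0,0,0,1]
    - [0,0,0,0,0,0,1]

```text
t: 15.28
ee_pos: [0.5603, 0.0293, 0.1912]
eef_rot: [0.001, -0.377, 0.926, -0.0]
contact_force: [0.2, 0.5, -0.3]
finger_gap: 0.0105
grasp_force: 60.1
```

```bash
python3 -c "
from h import *
from cell import readout
s=readout.get_state(); print(s['contact_force'],s['ft_torque'])
go((.5593,.0286,.182))"
```

```text
[ 0.1625757   0.53074561 -0.32964776] [ 0.01582977 -0.01036049  0.04243229]
pos [0.5603 0.0293 0.1912] yaw 134.2 turn units [-0.01  0.01  0.  ] shift units [0.05 0.01 0.37] |after turn: [0.05 0.01 0.37] j [-0.06  0.2  -0.24  1.13 -0.   -0.84]
```

Emit:
arm_command:
  plan:
    - [0,0,0,0.04,0.01,0.08,1]
    - [0,0,0,0,0,0.08,1]
    - [0,0,0,0,0,0.08,1]
    - [0,0,0,0,0,0.08,1]
    - [0,0,0,0,0,0,1]
    - [0,0,0,0,0,0,1]

```text
t: 15.78
ee_pos: [0.5588, 0.029, 0.1823]
eef_rot: [0.0, -0.377, 0.926, -0.0]
contact_force: [0.8, -0.8, -0.9]
finger_gap: 0.0104
grasp_force: 60.1
```

Emit:
arm_command:
  plan:
    - [0,0,0,0,0,0.06,1]
    - [0,0,0,0,0,0.06,1]
    - [0,0,0,0,0,0,1]
    - [0,0,0,0,0,0,1]

```text
t: 16.12
ee_pos: [0.5589, 0.029, 0.1793]
eef_rot: [0.0, -0.377, 0.926, -0.0]
contact_force: [1.7, -0.6, -1.3]
finger_gap: 0.0106
grasp_force: 60.2
```

Emit:
arm_command:
  plan:
    - [0,0,0,0,0,0.06,1]
    - [0,0,0,0,0,0.06,1]
    - [0,0,0,0,0,0,1]
    - [0,0,0,0,0,0,1]

```text
t: 16.45
ee_pos: [0.559, 0.029, 0.1782]
eef_rot: [0.001, -0.377, 0.926, -0.0]
contact_force: [-1.9, 0.0, 8.1]
finger_gap: 0.0108
grasp_force: 61.3
```

Emit:
arm_command:
  plan:
    - [0,0,-0.8,0,-0.003,0,1]
    - [0,0,-0.8,0,-0.003,0,1]
    - [0,0,-0.8,0,-0.003,0,1]
    - [0,0,0,0,0,0,1]

```text
t: 16.78
ee_pos: [0.5604, 0.0283, 0.1793]
eef_rot: [0.001, -0.472, 0.881, -0.002]
contact_force: [-1.4, -1.6, 10.9]
finger_gap: 0.0103
grasp_force: 61.7
```

Emit:
arm_command:
  plan:
    - [0,0,-0.8,0,-0.003,-0.012,1]
    - [0,0,-0.8,0,-0.003,-0.012,1]
    - [0,0,-0.8,0,-0.003,-0.012,1]
    - [0,0,-0.8,0,-0.003,-0.012,1]
    - [0,0,0,0,0,0,1]

```text
t: 17.2
ee_pos: [0.5598, 0.0287, 0.1788]
eef_rot: [0.001, -0.59, 0.807, -0.001]
contact_force: [0.9, -2.4, 1.0]
finger_gap: 0.0106
grasp_force: 60.4
```

Emit:
arm_command:
  plan:
    - [0,0,0,0,0,0.06,1]
    - [0,0,0,0,0,0.06,1]
    - [0,0,0,0,0,0.06,1]
    - [0,0,0,0,0,0,1]
    - [0,0,0,0,0,0,1]

```text
t: 17.62
ee_pos: [0.5594, 0.0286, 0.1727]
eef_rot: [0.0, -0.589, 0.808, -0.0]
contact_force: [3.4, -1.5, -1.5]
finger_gap: 0.0104
grasp_force: 60.1
```

Emit:
arm_command:
  plan:
    - [0,0,0,0,0,0.06,1]
    - [0,0,0,0,0,0.06,1]
    - [0,0,0,0,0,0.06,1]
    - [0,0,0,0,0,0,1]
    - [0,0,0,0,0,0,1]

```text
t: 18.03
ee_pos: [0.5595, 0.0287, 0.1711]
eef_rot: [0.001, -0.589, 0.808, -0.001]
contact_force: [-2.2, -3.0, 15.3]
finger_gap: 0.0103
grasp_force: 62.2
```

Emit:
arm_command:
  plan:
    - [0,0,0.8,0,0.003,0.01,1]
    - [0,0,0.8,0,0.003,0.012,1]
    - [0,0,0.8,0,0.003,0.014,1]
    - [0,0,0.8,0,0.003,0.016,1]
    - [0,0,0,0,0,0,1]
  force: 90

```text
t: 18.45
ee_pos: [0.5602, 0.0287, 0.1696]
eef_rot: [0.001, -0.47, 0.883, -0.001]
contact_force: [0.2, -2.7, 11.8]
finger_gap: 0.0099
grasp_force: 90.4
```

Sinking as expected. Continuing clockwise.

Emit:
arm_command:
  plan:
    - [0,0,0.8,0,0.003,0.016,1]
    - [0,0,0.8,0,0.003,0.016,1]
    - [0,0,0.8,0,0.003,0.016,1]
    - [0,0,0.8,0,0.003,0.016,1]
    - [0,0,0.8,0,0.003,0.016,1]
    - [0,0,0.8,0,0.003,0.016,1]
    - [0,0,0,0,0,0,1]

```text
t: 19.03
ee_pos: [0.5599, 0.0293, 0.1672]
eef_rot: [0.002, -0.276, 0.961, -0.001]
contact_force: [-0.8, -1.6, 11.4]
finger_gap: 0.0099
grasp_force: 90.4
```

```bash
python3 -c "
from h import *
from cell import readout
s=readout.get_state(); print(s['contact_force'],s['ft_torque'])
go((.5593,.0286,.1655))"
```

```text
[-0.76314607 -1.62516272 11.41545375] [-0.66522987 -0.08287952 -0.16053242]
pos [0.5599 0.0293 0.1672] yaw 122.1 turn units [-0.02  0.04  0.  ] shift units [ 0.03 -0.01  0.07] |after turn: [ 0.03 -0.01  0.07] j [-0.06  0.21 -0.28  1.08  0.   -0.62]
```

Emit:
arm_command:
  plan:
    - [0,0,0.8,0,0.003,0.016,1]
    - [0,0,0.8,0,0.003,0.016,1]
    - [0,0,0.8,0,0.003,0.016,1]
    - [0,0,0.8,0,0.003,0.016,1]
    - [0,0,0.8,0,0.003,0.016,1]
    - [0,0,0,0,0,0,1]

```text
t: 19.53
ee_pos: [0.5594, 0.0295, 0.1652]
eef_rot: [0.001, -0.106, 0.994, -0.0]
contact_force: [0.0, -2.1, 12.3]
finger_gap: 0.0104
grasp_force: 90.5
```

```bash
python3 -c "
from h import *
from cell import readout
s=readout.get_state(); print(s['contact_force'],s['ft_torque'])
go((.5593,.0286,.1655))"
```

```text
[ 0.03206678 -2.09599235 12.29843564] [-0.76513557  0.06032789  0.09538739]
pos [0.5594 0.0295 0.1652] yaw 102.1 turn units [-0.01  0.03  0.  ] shift units [ 0.01 -0.03 -0.01] |after turn: [ 0.01 -0.03 -0.01] j [-0.06  0.22 -0.28  1.07 -0.   -0.27]
```

Emit:
arm_command:
  plan:
    - [0,0,0.8,0,0,0.012,1]
    - [0,0,0.8,0,0,0.012,1]
    - [0,0,0,0,0,0,1]

```text
t: 19.78
ee_pos: [0.5592, 0.0292, 0.1651]
eef_rot: [0.001, -0.04, 0.999, -0.001]
contact_force: [-3.0, -4.5, 15.1]
finger_gap: 0.0096
grasp_force: 109.3
```

```bash
python3 -c "
from h import *
from cell import readout
s=readout.get_state(); print(s['contact_force'],s['ft_torque'])
go((.5593,.0286,.1655))"
```

```text
[-2.97456043 -4.49906981 15.08161228] [-1.0790243   0.44869624  2.18623454]
pos [0.5592 0.0292 0.1651] yaw 94.5 turn units [-0.03  0.03  0.  ] shift units [-0.   -0.02 -0.02] |after turn: [-0.   -0.02 -0.02] j [-0.06  0.22 -0.28  1.07 -0.   -0.14]
```

The torque jumped to 2.2 N m with no further sinking, so the lid is at the stop. I'll release and back off.

Emit:
arm_command:
  plan:
    - [0,0,-0.4,0,0,-0.04,1]
    - [0,0,0,0,0,-0.04,0.6]
    - [0,0,0,0,0,0,0.2]
    - [0,0,0,0,0,0,-0.2]
    - [0,0,0,0,0,0,-0.3]
    - [0,0,0,0,0,0,-0.3]
    - [0,0,0,0,0,0,-0.3]
    - [0,0,0,0,0,-0.3,-0.3]
    - [0,0,0,0,0,-0.7,-0.3]
    - [0,0,0,0,0,-0.9,-0.3]
    - [0,0,0,0,0,-0.9,-0.3]
    - [0,0,0,0,0,-0.6,-0.3]
    - [0,0,0,0,0,-0.3,-0.3]
    - [0,0,0,0,0,0,-0.3]
    - [0,0,0,0,0,0,-0.3]

```text
t: 21.03
ee_pos: [0.5583, 0.0296, 0.2568]
eef_rot: [0.0, -0.055, 0.999, 0.0]
contact_force: [0.0, 0.3, -0.6]
finger_gap: 0.0556
grasp_force: 0.0
```

```bash
python3 -c "
from h import *
from cell import vision
d=wcam('w6')
for n,c in (('side',(.5597,.0294)),):
  e=vision.get_image(n); np.savez(f'pics/{n}6.npz',**e)
print(wproj(d,(.5597,.0294,.1695)))
a=cv2.resize(d['img'][130:280,220:420],(800,600),interpolation=2)[:, :400*2]
s=cv2.resize(e['img'][130:250,270:370],(400,480),interpolation=2)
o=np.zeros((600,800,3),np.uint8); o[:450,:400]=cv2.resize(d['img'][100:325,220:420],(400,450)); o[:480,400:]=s
cv2.imwrite('pics/fin.png',o)
"
```

```text
[316.84706221 214.70615574]
```

View pics/fin.png

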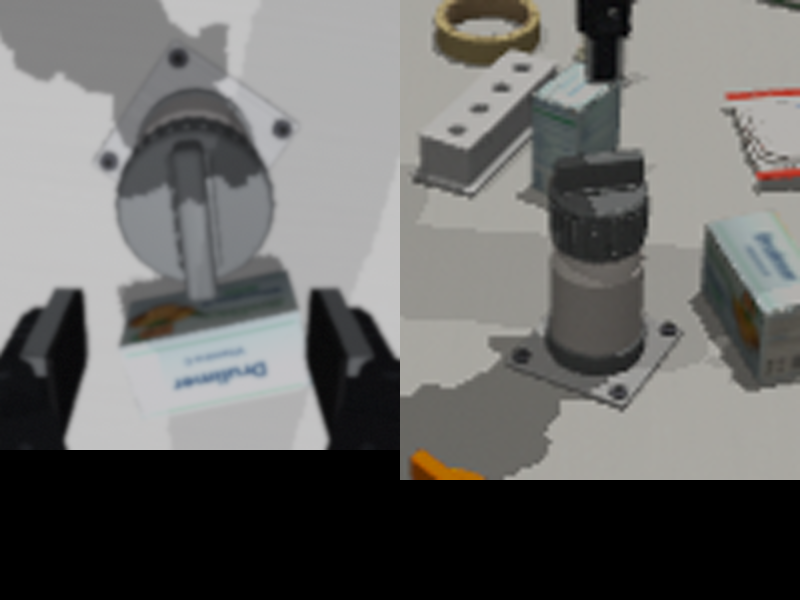

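The final view shows the lid seated level on the neck, about centred, with the wing top at about (193,220) in the wrist crop. The stand is empty and the nearby boxes are undisturbed. The lid height inferred from the arm, 0.165 − 0.0605 ≈ 0.105 m, matches fully home. Handing in.

```bash
python3 -c "
from cell import order
print(order.close_job())"
```

```text
the job is handed in; nothing more can be done
None
```

I put the blood tube in the canister, screwed the lid on until it hit its stop (lid about 105 mm up, worked out from the arm's height readings), and handed the job in at about 21 s. The hand-in call returned no verdict.

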